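Sort solid from cored crosshead castings

TASK

The three grey crosshead castings on the bench look alike, but some are solid and some are cored hollow. Feel the weight of each one, for instance by rocking it up with a press on the end of one arm, then slide every solid casting wholly into the tray with the blue mat and every hollow one wholly into the tray with the orange mat. Keep the castings upright and down on the bench, slid and not carried, and leave everything else on the bench where it is.

Things in the scene. Friction and masses are not known exactly. Their poses are not given: they have to be found in the camera images.
- casting_a: one of three look-alike grey aluminium crosshead castings, each either solid (about 0.94 kg) or cored hollow (about 0.26 kg); any mix may occur and only weight tells. Central block 84 (x) x 60 (y) x 44 mm high plus a 2 mm pad, standing flat; a straight arm reaches out both ways along its y, 194 mm overall. Origin: centre of the block's underside, z up; sizes and behaviour continue under the others
- casting_a_left_end (a point): top centre of the boss at the +y end of casting_a's arm, 79 mm from its middle. Both ends hang free: pressed down here the casting rocks on its block's lower edge, 30 mm from the middle, and falls back when released. Held 3 to 6 mm down (swinging outwards by half as much) it presses up with 5 to 11 N if solid, 1.5 to 4 N if hollow; beyond 7 mm the boss meets the bench
- casting_a_right_end (a point): top centre of the boss at the -y end of casting_a's arm, 79 mm from its middle. Both ends hang free: pressed down here the casting rocks on its block's lower edge, 30 mm from the middle, and falls back when released. Held 3 to 6 mm down (swinging outwards by half as much) it presses up with 5 to 11 N if solid, 1.5 to 4 N if hollow; beyond 7 mm the boss meets the bench
- casting_b: a look-alike of casting_a, same size and origin. The arm is 36 mm wide, underside 13 mm and top 29 mm above the bench; it ends each side in a round boss 36 mm across, top 32 mm and underside 12 mm above the bench. Castings slide on the bench when pushed with some 2 to 12 N. At the start the three stand in a row one behind the other, 95 to 120 mm apart in x
- casting_b_left_end (a point): top centre of the boss at the +y end of casting_b's arm, 79 mm from its middle. Both ends hang free: pressed down here the casting rocks on its block's lower edge, 30 mm from the middle, and falls back when released. Held 3 to 6 mm down (swinging outwards by half as much) it presses up with 5 to 11 N if solid, 1.5 to 4 N if hollow; beyond 7 mm the boss meets the bench
- casting_b_right_end (a point): top centre of the boss at the -y end of casting_b's arm, 79 mm from its middle. Both ends hang free: pressed down here the casting rocks on its block's lower edge, 30 mm from the middle, and falls back when released. Held 3 to 6 mm down (swinging outwards by half as much) it presses up with 5 to 11 N if solid, 1.5 to 4 N if hollow; beyond 7 mm the boss meets the bench
- casting_c: a look-alike of casting_a, same size and origin. At the start all castings have their arms pointing left and right (along world y) within 0.2 rad, so each has a clear way along y, either way, into the trays. The faces of the 84 mm wide block on either side of the arm are flat and good for pushing
- casting_c_left_end (a point): top centre of the boss at the +y end of casting_c's arm, 79 mm from its middle. Both ends hang free: pressed down here the casting rocks on its block's lower edge, 30 mm from the middle, and falls back when released. Held 3 to 6 mm down (swinging outwards by half as much) it presses up with 5 to 11 N if solid, 1.5 to 4 N if hollow; beyond 7 mm the boss meets the bench
- casting_c_right_end (a point): top centre of the boss at the -y end of casting_c's arm, 79 mm from its middle. Both ends hang free: pressed down here the casting rocks on its block's lower edge, 30 mm from the middle, and falls back when released. Held 3 to 6 mm down (swinging outwards by half as much) it presses up with 5 to 11 N if solid, 1.5 to 4 N if hollow; beyond 7 mm the boss meets the bench
- table: the white bench, its top at z = 0; the castings weigh on it and slide on it
- tray_left: a fixed three-sided sheet-steel sorting tray on the bench, on the robot's left (+y) side; inside 380 mm (x) by 235 mm (y), walls 40 mm high at its two x ends and at its outer side (+y), open towards the middle of the bench; no lip and no step at the open side, the floor is flush with the bench. Origin: middle of the floor; axes parallel to the world's
- tray_right: a fixed three-sided sheet-steel sorting tray on the bench, on the robot's right (-y) side; inside 380 mm (x) by 235 mm (y), walls 40 mm high at its two x ends and at its outer side (-y), open towards the middle of the bench; no lip and no step at the open side, the floor is flush with the bench. Origin: middle of the floor; axes parallel to the world's
- mat_blue: a thin blue mat (360 x 215 mm, flush, castings slide over it) lying in the middle of the floor of one of the two trays, left or right: it marks the tray for the solid castings. Origin: its middle, which is also the tray's middle; x and y axes parallel to the world's
- mat_orange: a thin orange mat (360 x 215 mm, flush, castings slide over it) lying in the middle of the floor of one of the two trays, left or right: it marks the tray for the hollow castings. Origin: its middle, which is also the tray's middle; x and y axes parallel to the world's
- screwdriver: a screwdriver, 190 mm long, red handle, lying on the bench; a bystander, loose, not to be disturbed. Origin: on its underside
- spanner: a steel spanner, 170 mm long, lying on the bench; a bystander, loose, not to be disturbed. Origin: on its underside
- collar_1: a steel shaft collar, 42 mm across, 16 mm high; a bystander, loose, not to be disturbed. Origin: on its underside
- collar_2: a steel shaft collar, 42 mm across, 16 mm high; a bystander, loose, not to be disturbed. Origin: on its underside
- handwheel: a black handwheel, 104 mm across, lying flat, 46 mm high; a bystander, loose, not to be disturbed. Origin: on its underside
- caliper: a digital caliper, 190 mm long, lying flat; a bystander, loose, not to be disturbed. Origin: on its underside
- oil_bottle: a white oil bottle with a red cap, 48 mm across, 105 mm high; a bystander, loose, not to be disturbed. Origin: on its underside

How it is judged (in metres and radians):
At the end, for the whole second after the job is handed in: Each solid casting (bearing on the bench with over 5.9 N) stands in the tray with the blue mat, each hollow one (under 5.9 N) in the one with the orange mat, upright, flat and at rest, its origin within 55 mm in y and 165 mm in x of that mat's middle, tilted under 0.08 rad (((contact force between casting_a and table above 5.9 N and x of casting_a in the frame of mat_blue between -0.165 and 0.165 m and y of casting_a in the frame of mat_blue between -0.055 and 0.055 m and angle between casting_a's own z axis and vertical below 0.08 rad and height (world z) of casting_a below 0.008 m and linear speed of casting_a below 0.02 m/s) or (contact force between casting_a and table below 5.9 N and x of casting_a in the frame of mat_orange between -0.165 and 0.165 m and y of casting_a in the frame of mat_orange between -0.055 and 0.055 m and angle between casting_a's own z axis and vertical below 0.08 rad and height (world z) of casting_a below 0.008 m and linear speed of casting_a below 0.02 m/s)) and ((contact force between casting_b and table above 5.9 N and x of casting_b in the frame of mat_blue between -0.165 and 0.165 m and y of casting_b in the frame of mat_blue between -0.055 and 0.055 m and angle between casting_b's own z axis and vertical below 0.08 rad and height (world z) of casting_b below 0.008 m and linear speed of casting_b below 0.02 m/s) or (contact force between casting_b and table below 5.9 N and x of casting_b in the frame of mat_orange between -0.165 and 0.165 m and y of casting_b in the frame of mat_orange between -0.055 and 0.055 m and angle between casting_b's own z axis and vertical below 0.08 rad and height (world z) of casting_b below 0.008 m and linear speed of casting_b below 0.02 m/s)) and ((contact force between casting_c and table above 5.9 N and x of casting_c in the frame of mat_blue between -0.165 and 0.165 m and y of casting_c in the frame of mat_blue between -0.055 and 0.055 m and angle between casting_c's own z axis and vertical below 0.08 rad and height (world z) of casting_c below 0.008 m and linear speed of casting_c below 0.02 m/s) or (contact force between casting_c and table below 5.9 N and x of casting_c in the frame of mat_orange between -0.165 and 0.165 m and y of casting_c in the frame of mat_orange between -0.055 and 0.055 m and angle between casting_c's own z axis and vertical below 0.08 rad and height (world z) of casting_c below 0.008 m and linear speed of casting_c below 0.02 m/s))); the robot touches nothing.
It fails at once if a casting tipped over (tilted more than 0.45 rad) (angle between any of casting_a, casting_b, casting_c's own z axis and vertical above 0.45 rad).
It fails at once if a casting carried (origin more than 40 mm above the bench) (height (world z) of any of casting_a, casting_b, casting_c above 0.04 m).
It fails at once if another thing on the bench moved by more than 30 mm (distance of any of screwdriver, spanner, collar_1, collar_2, handwheel, caliper, oil_bottle from where it was at the start of the episode above 0.03 m).
It also fails if it takes over 72 s, if anything falls off the work surface, if the arm or the gripper's body presses on something with over 40 N, if the wrist force passes 120 N, or if a joint passes its speed limit or range.

ROBOT

A 6-joint arm with a two-finger parallel gripper is mounted at the origin on the work surface. World frame = base frame: x ahead of the robot, y to its left, z up, the work surface at z = 0. Lengths are in m, angles in degrees, forces in N, time in s.
With the tool pointing down it reaches from about 0.325 to 0.775 m from the base axis. Payload 5.5 kg.
Tool frame: the origin (TCP) lies at the centre of the arm's flange, where the gripper is bolted on; the fingertips stand 182 mm ahead of it and the grasp point (between the pads) lies 163 mm ahead of it; z points along the fingers, y is the line along which they close (so a half turn about z gives the same grasp; the last joint's range is limited). The gripper opens to 88 mm and grips with 3 to 60 N. Pads are 20 mm wide; open, the fingers measure 115 mm over their backs; the gripper's body (75 mm by 178 mm) begins 61 mm behind the grasp point.
Start: joints at [-79.223, 5.22, 70.514, -0, 104.267, -3.249], TCP at [0.145, -0.582, 0.405] pointing down, gripper open.
Joint ranges: [-164.24, 164.24], [-49.07, 125.15], [9.68, 141.18], [-86.29, 266.29], [3.28, 154.24], [-151.56, 151.56]. Speed limits (degrees/s): [147.25, 147.25, 172.46, 180, 180, 180].

INTERFACE

Orientations are given as [roll, pitch, yaw] about the fixed x, y, z axes, in that order (R = Rz(yaw) Ry(pitch) Rx(roll)).
In Python, from station import r gives the robot as it stands. The module is installed in compiled form; this text tells all that it offers. Calls block until the motion is done:
- r.reach(position, orientation): joint-space move of the TCP to a pose.
- r.servo_line(position, rotation=None, speed=0.15): straight line of the TCP; rotation=None keeps the orientation; speed is the mean speed in m/s.
- r.move_joints(angles): joint-space move.
- r.let_go() and r.grab(squeeze=None): open the fingers fully, or close them until they stop; squeeze is the grip in N (None keeps the last).
- r.wait(seconds).
- r.inverse_kinematics(position, orientation): joint angles nearest the present ones, or None.
- r.sense(): the state.
- r.snapshot(name): name is "scene" or "top" or "wrist"; returns a dict with "frame" (420x560x3 uint8, red, green, blue), "fx", "fy", "cx", "cy" (pixels), "R" (3x3) and "t" (3): a world point X has camera coordinates R X + t. Camera axes: x right, y down, z forward; pixel columns grow to the right and rows downward; lengths in m; the calibration is good to about 2 mm. A picture is of the moment at which its call begins. There is no depth.
A pose or a line that the arm cannot do raises r.IKError and nothing moves.
- r.hand_in(): hands the job in; it is judged then, once.
The state is a dict: "clock": time; "joints": joint angles; "joint_vel": joint speeds; "joint_torque": joint torques, N m; "tcp_pos": TCP position; "orientation": TCP orientation; "contact_force": force on the tool from outside, world axes, zero at the start; "torque": the same for the moment, N m; "opening": finger opening in m; "gripper_force": force on a finger pad.
Only numpy, scipy, OpenCV 4.12 (cv2) and the standard library are available. Lean on these libraries where they do the work, as an engineer would, in place of code of your own. Each camera call takes 0.05 s, during which the arm holds its last target. There are 200 camera calls.

## Working session

There is one attempt and no reset: what is moved stays moved. The work goes in short steps, each a Python script; the robot and the scene stay as the last script left them, time stands still between calls to the robot, and variables do not carry over. Pictures are saved under pics/ and viewed, at most 10 in all, crops included, and the job is handed in when it is done.

```bash
mkdir -p pics; python3 - <<'E'
from station import r
import cv2
for n in("top","scene"):
    s=r.snapshot(n);cv2.imwrite(f"pics/{n}0.png",s["frame"][:,:,::-1]);print(n,s["fx"],s["cx"],s["cy"],s["R"],s["t"])
print(r.sense())
E
```

```text
top 383.1951227085845 280.1033371188236 207.9642858061854 [[-0.03001243 -0.99954857  0.00138401]
 [-0.97404847  0.02893594 -0.22448228]
 [ 0.2243409  -0.00808535 -0.97447719]] [0.12633973 0.55780549 0.87258378]
scene 484.7413451380973 280.40509149050877 206.9100725050785 [[ 0.4522221   0.89189277 -0.00474018]
 [ 0.75422122 -0.38524362 -0.53173085]
 [-0.47607302  0.2368853  -0.84690013]] [-0.35707003 -0.36966162  1.80465044]
{'clock': 0.1, 'joints': array([-7.92221003e+01,  5.25789921e+00,  7.05762277e+01, -1.27226597e-03,
        1.04265055e+02, -3.24925163e+00]), 'joint_vel': array([ 0.08269238, -0.01069862, -0.12648766,  0.07264463,  0.06421994,
       -0.09127792]), 'joint_torque': array([ 3.13058976e-03, -4.47860599e+01, -4.07568061e+01,  7.01267878e-02,
        2.84617319e-02, -1.10939625e-04]), 'tcp_pos': array([ 0.14542722, -0.58216043,  0.40361672]), 'orientation': array([-1.79900907e+02, -4.39002605e-03,  1.40268351e+01]), 'contact_force': array([ 0.52060282, -0.32019287,  0.72480791]), 'torque': array([ 0.03583922, -0.05436219, -0.00614588]), 'gripper_force': 0.0, 'opening': 0.08806038302643096}
```

View pics/top0.png

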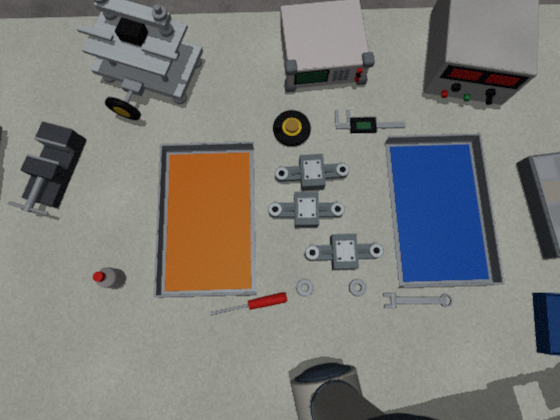

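The top view has up = +x and left = +y. The orange mat is in the left tray and blue in the right. The castings are at about (312,171), (307,209) and (345,251), with the collars just in front at (305,287) and (358,287). I'll enlarge the middle.

```bash
python3 - <<'E'
import cv2
a=cv2.imread("pics/top0.png")[140:300,255:395]
cv2.imwrite("pics/c0.png",cv2.resize(a,None,fx=3.75,fy=3.75,interpolation=cv2.INTER_CUBIC))
E
```

```text
(no output)
```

View pics/c0.png

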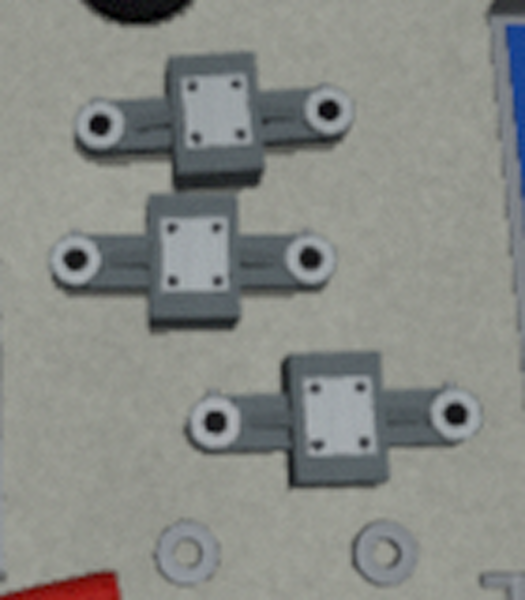

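```bash
cat > h.py <<'E'
from station import r
import numpy as np, cv2
def px(s,u,v,z):
    d=s["R"].T@np.array([(u-s["cx"])/s["fx"],(v-s["cy"])/s["fy"],1]); c=-s["R"].T@s["t"]
    return c+d*(z-c[2])/d[2]
def crop(u,v,u0=255,v0=140,k=3.75): return (u+.5)/k-.5+u0,(v+.5)/k-.5+v0
E
python3 - <<'E'
from h import *
s=r.snapshot("top")
P={'F':((99,125),(329,111),(212,111)),'M':((75,260),(310,259),(194,255)),'N':((215,421),(456,414),(339,415))}
for k,(a,b,m) in P.items():
    A=px(s,*crop(*a),.032);B=px(s,*crop(*b),.032);C=px(s,*crop(*m),.046);d=A-B
    print(k,A,B,"mid",(A+B)/2,C,"len",np.linalg.norm(d),"yaw",np.degrees(np.arctan2(-d[0],d[1])))
for n,u,v in [("colL",187,553),("colR",384,553)]: print(n,px(s,*crop(u,v),.012))
f=cv2.cvtColor(s["frame"],cv2.COLOR_RGB2HSV)
for n,lo,hi in [("or",8,25),("bl",105,125)]:
    m=cv2.inRange(f,(lo,150,80),(hi,255,255)); m=cv2.morphologyEx(m,cv2.MORPH_OPEN,np.ones((5,5)))
    k,l,st,c=cv2.connectedComponentsWithStats(m)
    for i in range(1,k):
        if st[i,4]>3000:
            q=cv2.boxPoints(cv2.minAreaRect(np.argwhere(l==i)[:,::-1].astype(np.float32)))
            w=np.array([px(s,*p,.0) for p in q]);print(n,w.round(3).tolist(),w.mean(0))
E
```

```text
F [0.66110837 0.10418964 0.032     ] [ 0.66653805 -0.05472831  0.032     ] mid [0.66382321 0.02473066 0.032     ] [0.66421024 0.0273184  0.046     ] len 0.15901067462883015 yaw 1.956839150220275
M [0.56635554 0.12325218 0.032     ] [ 0.56234566 -0.03497141  0.032     ] mid [0.5643506  0.04414038 0.032     ] [0.5642219  0.04410604 0.046     ] len 0.15827439599900245 yaw -1.4517435594589527
N [0.45527905 0.03430171 0.032     ] [ 0.45514442 -0.12427668  0.032     ] mid [ 0.45521174 -0.04498748  0.032     ] [ 0.45521937 -0.0449033   0.046     ] len 0.1585784509717883 yaw -0.0486421313197796
colL [0.37144302 0.0551466  0.012     ]
colR [ 0.36756288 -0.07421529  0.012     ]
or [[0.736, 0.419, 0.0], [0.732, 0.189, 0.0], [0.371, 0.19, 0.0], [0.375, 0.402, 0.0]] [0.55312566 0.30004496 0.        ]
bl [[0.737, -0.193, 0.0], [0.755, -0.424, 0.0], [0.38, -0.406, 0.0], [0.366, -0.193, 0.0]] [ 0.5593559  -0.30406017  0.        ]
```

```bash
python3 - <<'E'
from h import *
O=[180,0,90]
r.grab()
def fz(n=5):
    v=[]
    for _ in range(n): r.wait(.04); v.append(r.sense()["contact_force"][2])
    return np.mean(v)
P=[(.4551,-.1243),(.5623,-.0350),(.6665,-.0547)]
for x,y in P:
    r.reach([x,y,.235],O); r.wait(.2); f0=fz()
    out=[]
    r.servo_line([x,y,.216],speed=.06)
    for z in (.210,.209,.208):
        r.servo_line([x,y-.001,z],speed=.02); r.wait(.1); out.append((round(float(r.sense()["tcp_pos"][2]),4),round(float(fz()-f0),2)))
    r.servo_line([x,y,.235],speed=.08)
    print(f0,out,r.sense()["clock"])
s=r.snapshot("scene");cv2.imwrite("pics/s1.png",s["frame"][:,:,::-1])
E
```

```text
-0.25859033536658577 [(0.2108, 4.08), (0.2089, 3.76), (0.208, 4.08)] 6.8083
-0.35509773622790414 [(0.2108, 4.56), (0.209, 4.01), (0.2079, 4.31)] 10.6667
0.08619852489251156 [(0.2117, 6.36), (0.211, 7.07), (0.2102, 7.27)] 14.4083
```

```bash
python3 - <<'E'
from h import *
O=[180,0,90]
def fz(n=8):
    v=[]
    for _ in range(n): r.wait(.03); v.append(r.sense()["contact_force"][2])
    return round(float(np.mean(v)),2)
P=[(.6611,.1042),(.5663,.1232),(.4553,.0343)]
for x,y in P:
    r.reach([x,y,.219],O); r.wait(.3); out=[fz()]
    r.servo_line([x,y+.001,.2095],speed=.04)
    for k in range(2): r.wait(.2); out.append((round(float(r.sense()["tcp_pos"][2]),4),fz()))
    r.servo_line([x,y,.219],speed=.06); r.wait(.3); out.append(fz())
    r.servo_line([x,y,.235],speed=.1)
    print(out,r.sense()["clock"])
s=r.snapshot("top");cv2.imwrite("pics/t1.png",s["frame"][:,:,::-1])
a=s["frame"][140:300,255:395,::-1]
cv2.imwrite("pics/c1.png",cv2.resize(a,None,fx=3.75,fy=3.75,interpolation=cv2.INTER_CUBIC))
E
```

```text
[0.08, (0.2113, 7.58), (0.2113, 7.41), -0.27] 18.2167
[-0.15, (0.2099, 2.91), (0.2097, 3.66), -0.35] 21.7667
[-0.2, (0.2098, 2.77), (0.2096, 3.12), -0.45] 25.4667
```

View pics/c1.png

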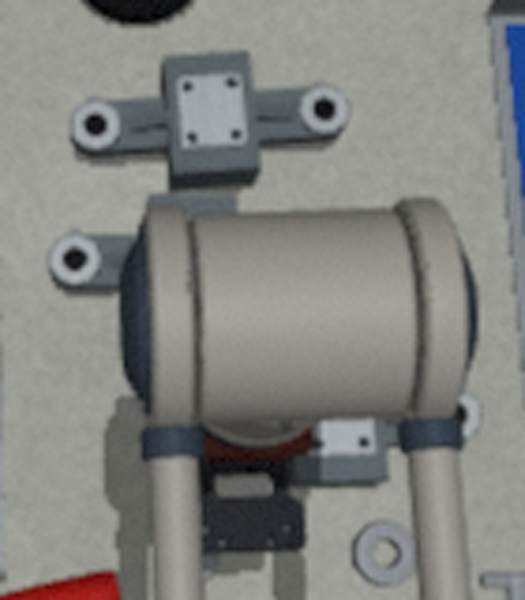

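F reads 7.4 N, so it is solid. M and N read 3 to 4 N at full depth, so both are hollow. The castings stayed put to within about 3 mm. Next I grip N's arm lightly and slide it into the orange tray.

```bash
cat >> h.py <<'E'
def slide(g,yaw,d,yaw2=90,squeeze=20,zt=.191):
    r.let_go()
    r.reach([g[0],g[1],.26],[180,0,yaw])
    r.servo_line([g[0],g[1],zt],speed=.15)
    r.grab(squeeze); s=r.sense(); print("grip",s["opening"],s["tcp_pos"],s["contact_force"])
    r.servo_line([d[0],d[1],zt],[180,0,yaw2],speed=.15); s=r.sense(); print("end",s["opening"],s["tcp_pos"],s["contact_force"])
    r.let_go(); r.servo_line([d[0],d[1],.27],speed=.2); print(r.sense()["clock"])
E
python3 - <<'E'
from h import *
slide((.457,-.092),90,(.455,.253))
s=r.snapshot("top");cv2.imwrite("pics/t2.png",s["frame"][:,:,::-1])
E
```

```text
grip 0.03604236951176509 [ 0.456888   -0.09207723  0.19099735] [-1.88221293 -0.3159858   1.70958712]
end 0.03608564363282243 [0.45500319 0.25280283 0.19100444] [-0.94543119 -0.81443248  1.56858323]
32.85
```

View pics/t2.png

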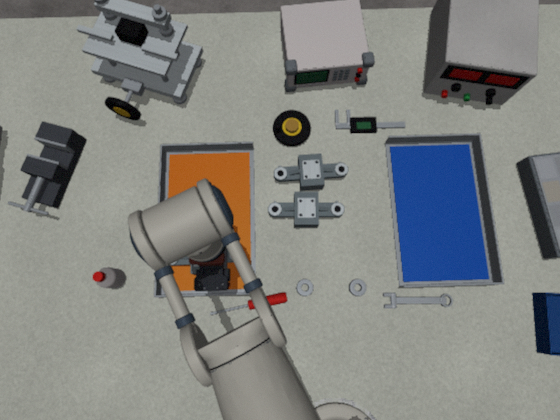

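The slide went cleanly: N has left the row and is under the arm, and M and F are still at (306,209) and (311,171). Next M, then F.

```bash
python3 - <<'E'
from h import *
slide((.561,-.034),88.5,(.568,.222))
slide((.6655,-.018),92,(.60,-.345),squeeze=30)
r.reach([.35,-.1,.42],[180,0,90])
s=r.snapshot("top");cv2.imwrite("pics/t3.png",s["frame"][:,:,::-1])
s=r.snapshot("scene");cv2.imwrite("pics/s3.png",s["frame"][:,:,::-1]);print(r.sense()["clock"])
E
```

```text
grip 0.03613802467734445 [ 0.56101212 -0.03405008  0.19097247] [ 0.07999249  0.60550364 -0.19867168]
end 0.03587567787831054 [0.56796271 0.2218864  0.19095887] [-0.53227346  1.60197204  0.49468213]
39.075
grip 0.036043733159146135 [ 0.66552754 -0.0180629   0.19095756] [ 0.10957446 -0.24870837  0.01797907]
end 0.036058661229892174 [ 0.6002222  -0.34393612  0.19091912] [-0.21141812  5.27797101  1.23083815]
45.6167
47.1333
```

View pics/t3.png

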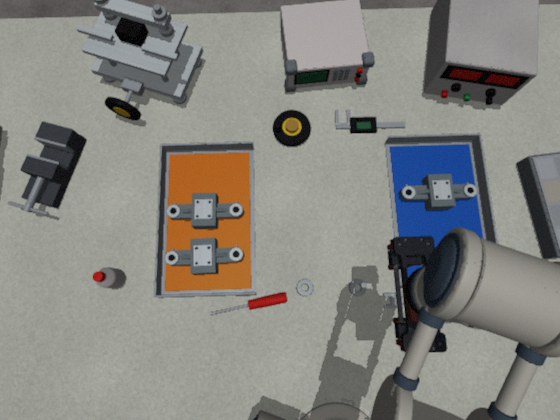

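View pics/s3.png

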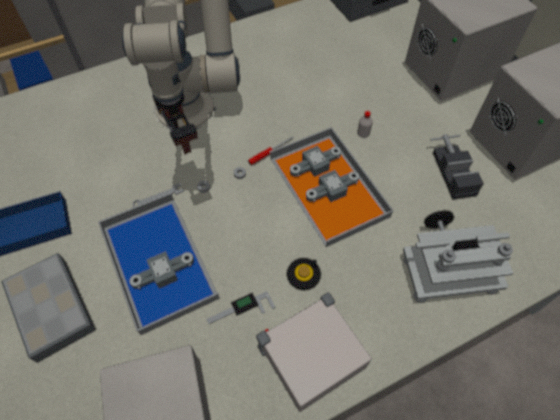

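The top view shows M at (204,210) and N at (204,255) in the orange tray, F at (441,190) in the blue one, all flat. The other items haven't moved. I'll check the numbers, then hand in.

```bash
python3 - <<'E'
from h import *
s=r.snapshot("top")
ok=True
for (u,v),m in [((204,210),(.555,.302)),((204,255),(.555,.302)),((441,190),(.555,-.302))]:
    p=px(s,u,v,.046)[:2]-m; print(p.round(3)); ok&=abs(p[0])<.15 and abs(p[1])<.04
if ok: print(r.hand_in())
E
```

```text
[ 0.011 -0.003]
[-0.101 -0.005]
[0.045 0.005]
the job is handed in; nothing more can be done
None
```

The job is handed in: by press weight, the rearmost casting was solid (about 7.4 N) and now stands in the blue tray, and the other two were hollow (about 3 to 4 N) and stand in the orange tray, all within the position limits by camera at about 47 s.

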